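# Crate the good motor capacitors

## Robot

A 6-joint arm with a two-finger parallel gripper is mounted at the origin on the work surface. World frame = base frame: x ahead of the robot, y to its left, z up, the work surface at z = 0. Lengths are in mm, angles in rad, forces in N, time in s.
With the tool pointing down it reaches from about 250 to 775 mm from the base axis. Payload 8.9 kg.
Tool frame: the origin (TCP) lies between the finger pads; the fingertips stand 19 mm ahead of it and the grasp point (between the pads) is the TCP; z points along the fingers, y is the line along which they close (so a half turn about z gives the same grasp; the last joint's range is limited). The gripper opens to 85 mm and grips with 20 to 120 N. Pads are 22 mm wide; open, the fingers measure 114 mm over their backs; the gripper's body (76 mm by 85 mm) begins 54 mm behind the grasp point. The pads swing forward as they close: fully open they stand 13 mm farther back than shut.
Start: joints at [-1.333, 0.291, -0.153, 1.127, 0, 1.431], TCP at [193.174, -488.168, 250.305] pointing down, gripper open.
Joint ranges: [-2.52, 2.52], [-0.91, 1.74], [-1.3, 1.37], [-1.96, 2.02], [-1.52, 1.47], [-3.14, 3.14]. Speed limits (rad/s): [2.22, 2.22, 2.79, 3.14, 3.14, 3.14].

## Interface

Orientations are given as a unit quaternion [x, y, z, w].
In Python, from bench import env gives the robot as it stands.
- The arm moves only by the shell command python3 -m jog 'ROWS' [OPENING]. ROWS is JSON, one flat list of numbers, 4 for each row, row after row: the shift along the tool's x, y, z in mm, then the turn about the tool's z in rad. In form: [dx, dy, dz, turn, dx, dy, dz, turn, ...]. A call has exactly 5 rows; each row shifts and turns the commanded pose from where the row before left it, along the tool's axes as they then stand; what a row does not reach is not made up. A row lasts 1/8 s, in which the tool goes at most 62.5 mm and 10.7 degrees, less where a joint would pass 70% of its speed; a pose out of reach is approached as far as the arm can. A call is refused whole if a number of a shift passes 62.5 or a number of a turn 0.188, either way. A call with a gripper value outside its range is refused whole. OPENING is the finger opening in mm, from 0 to 85.4, set as the call begins (- or left out, the last holds). The fingers move at their own pace and stop on an object; the grip force is fixed at half the most. Time passes only in rows, so rows that do not move let the fingers close, or fill a call up. It gives the time, the measured TCP pose, the force, the opening and the grip force at its end, in the units of the state.
- env.get_obs(): the state, without advancing time (a new reading comes with each control period).
- env.grab_frame(name): name is "scene" or "top"; returns a dict with "pixels" (400x640x3 uint8, blue, green, red), "fx", "fy", "cx", "cy" (pixels), "distortion" ([k1, k2, p1, p2, k3] as OpenCV has them; the pictures are not rectified), "T" (4x4, takes a point from camera to world coordinates). Camera axes: x right, y up, looking along -z (the intrinsics and any distortion apply to the point x, -y, -z); pixel columns grow to the right and rows downward; lengths in mm; the calibration is good to about 2 mm. A picture is of the moment at which its call begins. There is no depth.
- env.finish_job(): hands the job in; it is judged then, once.
Trained networks look in the newest picture that a camera, given by its name, has taken for a name from the list of things; names that differ only in an ending like _2 or _b are one class to them, and where a whole thing is asked for, a point or a joint stands for the part that bears it (a point fixed in the world has none). Each returns a list of dicts, best first, with "p" (0 to 1); they miss things now and then, are a little off and sometimes report something else, mostly with a low value. They report only what shows in the picture. A call takes as long as a camera call. They do not tell look-alikes from the thing itself.
- env.search_frame(camera, query): "box" ([left, top, right, bottom] as shares, 0 to 1, of the picture: columns of its width, rows of its height, round what is visible of it).
The state is a dict: "t": time; "joint_pos": joint angles; "dq": joint speeds; "tau": joint torques, N m; "tcp_pos": TCP position; "eef_rot": TCP orientation; "ft_force": force on the tool from outside, world axes, zero at the start; "wrist_torque": the same for the moment, N m; "opening": finger opening in mm; "finger_force": force on a finger pad.
Only numpy, scipy, OpenCV 4.12 (cv2) and the standard library are available. Lean on these libraries where they do the work, as an engineer would, in place of code of your own. Each camera call takes 0.05 s, during which the arm holds its last target. There are 200 camera calls.

## Task

Take the two good capacitors (flat tops with terminals) out of the leaning rack and stand them upright, terminals up, one in each of the two free cells of the divided crate, setting them down rather than dropping them. Leave the blown capacitor with the swollen, domed top in the rack, and do not disturb the capacitors already in the crate or the other things on the bench.

Things in the scene. Friction and masses are not known exactly. Their poses are not given: they have to be found in the camera images.
- cap_a: good cylindrical motor capacitor, plain aluminium can 50 mm diameter, 110 mm tall, flat top with two upright brass terminal tabs (10 mm tall, 18 mm apart), 0.25 kg. Origin: centre of its underside; z along its axis towards the terminals. Stands leaning in one of the three bays of the rack.
- cap_b: good cylindrical motor capacitor, plain aluminium can 50 mm diameter, 110 mm tall, flat top with two upright brass terminal tabs (10 mm tall, 18 mm apart), 0.25 kg. Origin: centre of its underside; z along its axis towards the terminals. Stands leaning in another bay of the rack.
- blown: failed capacitor: same can (50 mm diameter, 110 mm tall) but its top is swollen into a dome 18 mm higher and it has no terminals. Leans in the remaining bay. Origin: centre of underside; z along its axis towards the dome.
- rack: fixed steel rack, foot 130 x 250 mm, three bays at y = -90, 0, 90 mm. Cans lean 0.55 rad (31.5 deg), tops towards its -x. Measured up the can: back board (-x side) 52 mm, side ribs (5 mm thick, 54 mm apart) 40 mm, front lip 10 mm; above these the can is free. A can's underside centre is at x = 30, z = 36 mm. Origin: centre of the foot, on the table; z up.
- crate: fixed plywood crate 174 (x) x 258 (y) x 56 mm high, walls, dividers and floor 6 mm thick, 2 cells along x by 3 along y, each 78 x 78 mm inside; cell centres at x = -42, 42 and y = -84, 0, 84 mm. Origin: centre of underside on the table; z up.
- pad_1: fixed square cork pad 66 x 66 x 3 mm on the floor of one of the two free cells, in the middle of the cell. Origin: centre of its underside, on the crate floor; z up; x, y parallel to the cell walls.
- pad_2: fixed square cork pad 66 x 66 x 3 mm on the floor of one of the two free cells, in the middle of the cell. Origin: centre of its underside, on the crate floor; z up; x, y parallel to the cell walls.
- stored_1: capacitor of the same make already standing in a crate cell (50 mm diameter, 110 mm tall plus 10 mm tabs). Origin: centre of underside; z up.
- stored_2: capacitor of the same make already standing in a crate cell (50 mm diameter, 110 mm tall plus 10 mm tabs). Origin: centre of underside; z up.
- stored_3: capacitor of the same make already standing in a crate cell (50 mm diameter, 110 mm tall plus 10 mm tabs). Origin: centre of underside; z up.
- stored_4: capacitor of the same make already standing in a crate cell (50 mm diameter, 110 mm tall plus 10 mm tabs). Origin: centre of underside; z up.
- mallet: bystander: hammer lying on the table beyond the work, to the right, about 260 mm long, along its x. Origin: underside.
- stator: bystander: bare steel motor shell, a tube 110 mm in diameter, 100 mm tall, standing beyond the work. Origin: centre of underside.
- tin: bystander: closed tin with paper label, 80 mm diameter, 110 mm tall, standing beyond the work, to the left. Origin: centre of underside.
Things that resemble listed ones, but are neither listed nor needed, are in the scene too. What is shaped like the cap_a but green is not meant.

How it is judged (in metres and radians):
At the end, for the whole second after the job is handed in: One good capacitor in each free cell: underside centre within 24 mm of the pad centre, under 10 mm above the pad's origin, upright within 0.10 rad, below 0.03 m/s. Stored ones upright within 0.10 rad and within 40 mm of their start, the domed one within 30 mm (((horizontal distance between cap_a and pad_1 below 0.024 m and z of cap_a in the frame of pad_1 between -0.002 and 0.01 m and angle between each of cap_a, cap_b's own z axis and vertical below 0.1 rad and linear speed of each of cap_a, cap_b below 0.03 m/s and horizontal distance between cap_b and pad_2 below 0.024 m and z of cap_b in the frame of pad_2 between -0.002 and 0.01 m) or (horizontal distance between cap_a and pad_2 below 0.024 m and z of cap_a in the frame of pad_2 between -0.002 and 0.01 m and angle between each of cap_a, cap_b's own z axis and vertical below 0.1 rad and linear speed of each of cap_a, cap_b below 0.03 m/s and horizontal distance between cap_b and pad_1 below 0.024 m and z of cap_b in the frame of pad_1 between -0.002 and 0.01 m)) and angle between each of stored_1, stored_2, stored_3, stored_4's own z axis and vertical below 0.1 rad and distance of each of stored_1, stored_2, stored_3, stored_4 from where it was at the start of the episode below 0.04 m and distance of blown from where it was at the start of the episode below 0.03 m); the robot touches nothing.
It fails at once if a good capacitor is dropped (falls free faster than 0.7 m/s, about 25 mm) ((linear speed of cap_a above 0.7 m/s and contact force between the fingers and cap_a below 0.2 N) or (linear speed of cap_b above 0.7 m/s and contact force between the fingers and cap_b below 0.2 N)).
It fails at once if the swollen capacitor is moved more than 30 mm (distance of blown from where it was at the start of the episode above 0.03 m).
It fails at once if a stored capacitor is tipped by more than 0.35 rad or moved more than 40 mm (angle between any of stored_1, stored_2, stored_3, stored_4's own z axis and vertical above 0.35 rad or distance of any of stored_1, stored_2, stored_3, stored_4 from where it was at the start of the episode above 0.04 m).
It fails at once if the hammer, motor shell or tin is moved more than 50 mm (distance of any of mallet, stator, tin from where it was at the start of the episode above 0.05 m).
It also fails if it takes over 56 s, if anything falls off the work surface, if the arm or the gripper's body presses on something with over 40 N, if the wrist force passes 120 N, or if a joint passes its speed limit or range.

## Working session

There is one attempt and no reset: what is moved stays moved. The work goes in short steps, Python scripts to look and compute and a shell command to move; the robot and the scene stay as the last step left them, time stands still between calls to the robot, and variables do not carry over. Pictures are saved under pics/ and viewed, at most 10 in all, crops included, and the job is handed in when it is done.

```bash
mkdir -p pics; ls
python3 - <<'E'
from bench import env
import cv2,json
for c in ["scene","top"]:
    f=env.grab_frame(c); cv2.imwrite(f"pics/{c}0.png",f["pixels"])
    print(c,[f[k] for k in("fx","fy","cx","cy","distortion")],f["T"])
    for q in ["cap_a","blown","rack","crate","pad_1","stored_1","tin","stator","mallet"]:
        print(q,[( [round(x*s) for x,s in zip(d["box"],(640,400,640,400))],round(d["p"],2)) for d in env.search_frame(c,q)])
print(env.get_obs())
E
```

```text
pics
scene [385.45795338269716, 385.45795338269716, 314.31668840214115, 209.12095681642288, array([-0.07470876,  0.        ,  0.        ,  0.        ,  0.        ])] [[-3.73637685e-01 -6.45038290e-01  6.66573690e-01  1.31625891e+03]
 [ 9.27379897e-01 -2.45046042e-01  2.82699424e-01  4.06111591e+02]
 [-1.90107083e-02  7.23794198e-01  6.89753979e-01  8.24015523e+02]
 [ 0.00000000e+00  0.00000000e+00  0.00000000e+00  1.00000000e+00]]
cap_a [([390, 186, 411, 227], 0.91), ([359, 159, 380, 191], 0.76), ([431, 211, 470, 241], 0.74), ([357, 181, 375, 225], 0.62)]
blown [([326, 179, 345, 219], 0.73)]
rack [([321, 200, 410, 248], 0.96)]
crate [([182, 153, 277, 215], 0.57)]
pad_1 [([250, 228, 297, 284], 0.75), ([193, 176, 208, 185], 0.47)]
stored_1 [([244, 152, 264, 186], 0.85), ([204, 140, 224, 163], 0.74), ([210, 162, 228, 190], 0.57), ([230, 168, 249, 200], 0.55)]
tin [([335, 240, 363, 292], 0.78), ([209, 163, 227, 190], 0.7), ([357, 184, 378, 224], 0.39)]
stator [([251, 227, 299, 283], 0.75)]
mallet [([153, 205, 234, 244], 0.63)]
top [494.75281449394, 494.75281449394, 326.47861087787373, 19
[... 893 characters left out ...]
.94)]
{'t': 1.0, 'joint_pos': array([-1.33329967e+00,  2.90672326e-01, -1.53393469e-01,  1.12666424e+00,
       -9.74559452e-06,  1.43152846e+00]), 'dq': array([ 0.00181623,  0.00020493,  0.00048731,  0.00172808, -0.001564  ,
        0.00200153]), 'tau': array([-1.01661626e-03, -5.37032390e+01,  3.31644952e+01,  1.70936572e-03,
       -6.86488947e-04, -2.42905898e-06]), 'tcp_pos': array([ 193.1755602 , -488.18781764,  250.32193599]), 'eef_rot': array([ 9.82308474e-01,  1.87270022e-01, -3.23970259e-06,  3.33437800e-05]), 'ft_force': array([-0.68563708, -0.43245094,  0.35343973]), 'wrist_torque': array([ 0.03924572, -0.00590694, -0.01797352]), 'finger_force': 0.0, 'opening': 85.30618182403396}
```

View pics/scene0.png

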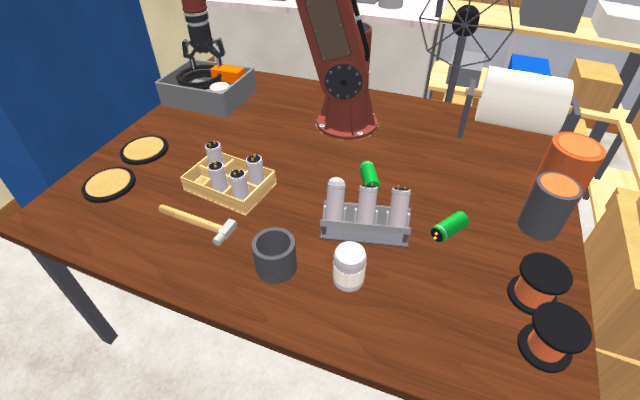

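View pics/top0.png

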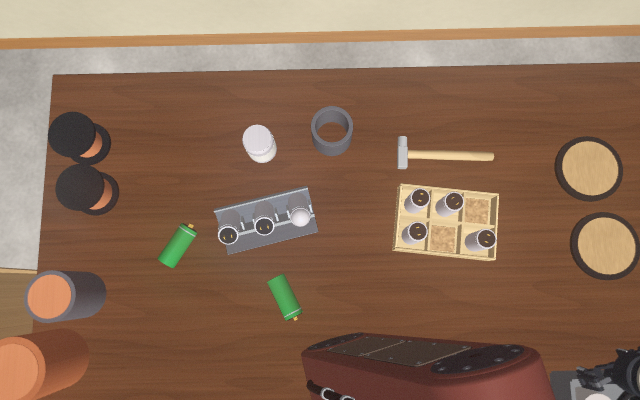

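The top view shows the blown can in the right bay at about (300,216) and the good ones at (264,226) and (228,235). The free cells are at (477,210) and (443,238). I'll zoom in for corners.

```bash
python3 - <<'E'
import cv2
i=cv2.imread("pics/top0.png")
a=cv2.resize(i[175:265,205:325],None,fx=6,fy=6,interpolation=cv2.INTER_CUBIC)
b=cv2.resize(i[175:268,388:508],None,fx=6,fy=6,interpolation=cv2.INTER_CUBIC)
cv2.imwrite("pics/rack.png",a);cv2.imwrite("pics/crate.png",b)
E
cat > h.py <<'E'
import numpy as np,cv2
from bench import env
def ray(f,u,v):
    K=np.array([[f["fx"],0,f["cx"]],[0,f["fy"],f["cy"]],[0,0,1]])
    p=cv2.undistortPoints(np.array([[[u,v]]],float),K,np.array(f["distortion"]))[0,0]
    d=f["T"][:3,:3]@np.array([p[0],-p[1],-1]);return f["T"][:3,3],d
def onz(f,u,v,z):
    o,d=ray(f,u,v);return o+d*(z-o[2])/d[2]
def proj(f,P):
    K=np.array([[f["fx"],0,f["cx"]],[0,f["fy"],f["cy"]],[0,0,1]])
    c=(np.atleast_2d(P)-f["T"][:3,3])@f["T"][:3,:3]
    c=c*[1,-1,-1]
    return cv2.projectPoints(c,np.zeros(3),np.zeros(3),K,np.array(f["distortion"]))[0][:,0]
E
```

```text
(no output)
```

View pics/rack.png

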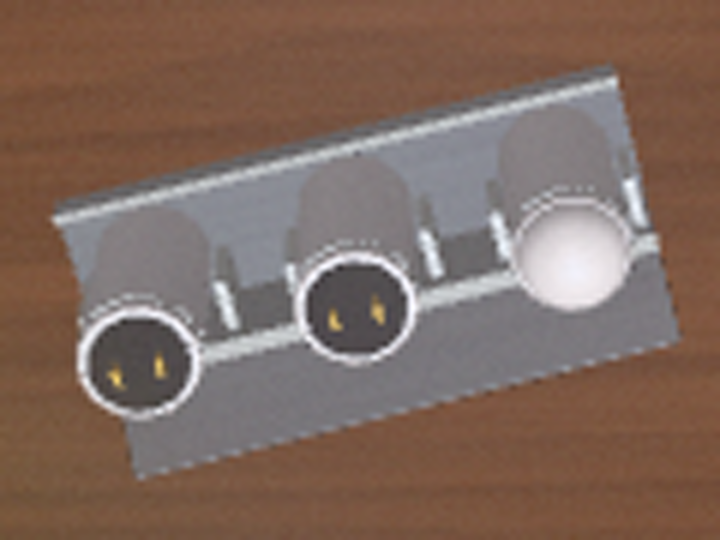

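View pics/crate.png

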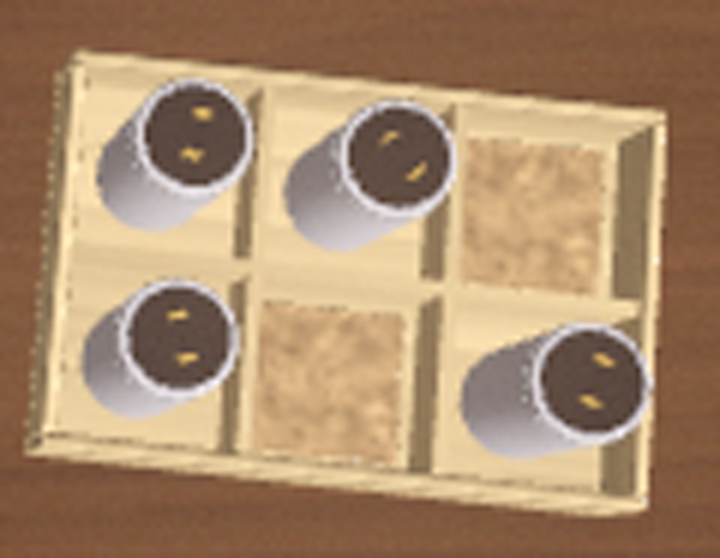

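The crops show the two good tops at crop (139,362) and (357,307), the dome at the right, and the empty cork pads centred near (536,215) and (330,385). Next I turn these into world positions.

Run:
```python
from h import *
from scipy.optimize import least_squares
from scipy.spatial.transform import Rotation as R
f=env.grab_frame("top")
s=env.grab_frame("scene")
c=lambda p,o:(p[0]/6-.4+o[0],p[1]/6-.4+o[1])
ro=(205,175);co=(388,175)
S,C=np.sin(.55),np.cos(.55)
# rack model: points in rack frame and pixel (top cam)
top=lambda y:[30-110*S,y,36+110*C]
M=np.array([top(90),top(0),[-65,125,6],[-65,-125,6]]);px=np.array([c(p,ro) for p in [(139,362),(357,307),(138,478),(680,342)]])
def w(q,P):
    a=q[2];return P@np.array([[np.cos(a),np.sin(a),0],[-np.sin(a),np.cos(a),0],[0,0,1]])+[q[0],q[1],0]
fit=lambda M,px:least_squares(lambda q:(proj(f,w(q,M))-px).ravel(),[450,100,0])
r=fit(M,px);print("rack",r.x,"res",r.fun.round(2))
q=r.x
for n,y in(("L",90),("M",0)):
    print(n,"s=85 pt",w(q,np.array([[30-85*S,y,36+85*C]])).round(1),"base",w(q,np.array([[30,y,36.]])).round(1),"onz top",onz(f,*c((139,362) if y else (357,307),ro),36+110*C))
X=[(87,129),(87,-129),(-87,-129),(-87,129)]
Mc=np.array([[x,y,56] for x,y in X]+[[42,-84,9],[-42,0,9.]]);pc=np.array([c(p,co) for p in[(78,52),(667,112),(645,512),(28,455),(533,216),(330,385)]])
r2=fit(Mc,pc);print("crate",r2.x,r2.fun.round(2))
k=r2.x
print("A",w(k,np.array([[42,-84,9.]])),"B",w(k,np.array([[-42,0,9.]])))
for n,p in(("farL",(195,135)),("farM",(398,157)),("nearL",(180,335)),("nearR",(592,384))):
    P=onz(f,*c(p,co),116);a=k[2];d=P[:2]-k[:2];print(n,"crateframe",np.array([[np.cos(a),np.sin(a)],[-np.sin(a),np.cos(a)]])@d)
for name,Mx,qq in(("rack",M,q),("crate",Mc,k)): print(name,"in scene",proj(s,w(qq,Mx)).round(0).tolist())
o=env.get_obs();print(R.from_quat(o["eef_rot"]).as_matrix().round(3))
for n,p in (("green1",(284,298)),("green2",(177,246)),("tin",(258,136))): print(n,onz(f,*p,25))
```

```text
rack [5.34826932e+02 2.33893288e+02 2.33266602e-01] res [-0.12 -0.77 -0.28 -0.87 -0.28  1.32  0.72  0.45]
L s=85 pt [[500.  318.1 108.5]] base [[543.2 328.4  36. ]] onz top [485.38687607 314.78665072 129.77769743]
M s=85 pt [[520.8 230.6 108.5]] base [[564.  240.8  36. ]] onz top [505.93775832 226.84767293 129.77769743]
crate [ 5.17056264e+02 -2.34712675e+02 -1.26540095e-01] [-0.8  -0.26  0.15  0.06  0.5   0.48  1.92 -0.93 -1.1   0.52 -0.76  0.19]
A [[ 548.11942864 -323.34156324    9.        ]] B [[ 475.39207607 -229.41216321    9.        ]]
farL crateframe [43.92365347 83.48744944]
farM crateframe [43.61587648 -0.18740954]
nearL crateframe [-39.26036565  83.33807668]
nearR crateframe [-41.346846   -84.32029624]
rack in scene [[401.0, 189.0], [368.0, 187.0], [407.0, 213.0], [325.0, 206.0]]
crate in scene [[243.0, 202.0], [180.0, 177.0], [214.0, 149.0], [276.0, 170.0], [202.0, 184.0], [238.0, 177.0]]
[[ 0.93   0.368 -0.   ]
 [ 0.368 -0.93   0.   ]
 [ 0.    -0.    -1.   ]]
green1 [330.15106804 188.84907724  25.        ]
green2 [469.21958792 469.16585051  25.        ]
tin [764.1665519  257.83224064  25.        ]
```

```bash
cat > plan.py <<'E'
import sys,json
from h import *
from scipy.spatial.transform import Rotation as R
# plan.py x y z phi n [x y z phi n ...]: rows from measured pose; phi = world angle of tool x
a=[float(v) for v in sys.argv[1:]]
o=env.get_obs();P=np.array(o["tcp_pos"]);X=R.from_quat(o["eef_rot"]).as_matrix()[:,0];ph=np.arctan2(X[1],X[0])
print("t",round(o["t"],2),"P",P.round(1),"phi",round(ph,3),"j6",round(o["joint_pos"][5],2),"F",o["ft_force"].round(1),"open",round(o["opening"],1))
rows=[];first=True
for i in range(0,len(a),5):
    T=np.array(a[i:i+3]);n=int(a[i+4]);d=a[i+3]-ph
    if first and abs(d)>np.pi+.3: ph+=2*np.pi*np.sign(d);d=a[i+3]-ph
    first=False
    t=round(-d/n,3)
    for k in range(n):
        v=(T-P)/(n-k);c,s=np.cos(ph),np.sin(ph)
        r=[round(v[0]*c+v[1]*s),round(v[0]*s-v[1]*c),round(-v[2]),t]
        P=P+[r[0]*c+r[1]*s,r[0]*s-r[1]*c,-r[2]];ph-=t;rows.append(r)
for i in range(0,len(rows),5): print(json.dumps(sum(rows[i:i+5],[])))
print("end",P.round(1),round(ph,3))
E
python3 plan.py 520.8 230.6 250 3.375 20
```

```text
t 1.1 P [ 193.2 -488.2  250.3] phi 0.377 j6 1.43 F [ 0.4  0.4 -0.2] open 85.4
[28, -27, 0, -0.15, 32, -23, 0, -0.15, 35, -18, 0, -0.15, 38, -12, 0, -0.15, 39, -7, 0, -0.15]
[40, -1, 0, -0.15, 39, 5, 0, -0.15, 38, 11, 0, -0.15, 36, 17, 0, -0.15, 33, 22, 0, -0.15]
[29, 26, 0, -0.15, 25, 31, 0, -0.15, 20, 34, 0, -0.15, 15, 37, 0, -0.15, 9, 38, 0, -0.15]
[3, 39, 0, -0.15, -2, 39, 0, -0.15, -8, 39, 0, -0.15, -14, 37, 0, -0.15, -20, 34, 0, -0.15]
end [520.7 230.4 250.3] 3.377
```

```bash
python3 -m jog '[28,-27,0,-0.15,32,-23,0,-0.15,35,-18,0,-0.15,38,-12,0,-0.15,39,-7,0,-0.15]' 72
python3 -m jog '[40,-1,0,-0.15,39,5,0,-0.15,38,11,0,-0.15,36,17,0,-0.15,33,22,0,-0.15]'
python3 -m jog '[29,26,0,-0.15,25,31,0,-0.15,20,34,0,-0.15,15,37,0,-0.15,9,38,0,-0.15]'
python3 -m jog '[3,39,0,-0.15,-2,39,0,-0.15,-8,39,0,-0.15,-14,37,0,-0.15,-20,34,0,-0.15]'
python3 plan.py 520.8 230.6 108 3.375 5
```

```text
t: 1.72
tcp_pos: [274.8, -307.4, 250.4]
eef_rot: [0.844, 0.536, 0.0, 0.0]
ft_force: [0.7, 0.6, 1.0]
opening: 72.0
finger_force: 0.0
t: 2.35
tcp_pos: [356.9, -126.8, 250.5]
eef_rot: [0.589, 0.808, 0.0, 0.0]
ft_force: [0.4, -0.8, 0.2]
opening: 71.8
finger_force: 0.0
t: 2.98
tcp_pos: [439.3, 52.6, 250.5]
eef_rot: [0.252, 0.968, 0.0, 0.0]
ft_force: [0.3, -1.2, -0.3]
opening: 72.2
finger_force: 0.0
t: 3.6
tcp_pos: [521.1, 231.7, 250.3]
eef_rot: [-0.12, 0.993, -0.0, 0.0]
ft_force: [0.3, -0.5, 1.1]
opening: 71.8
finger_force: 0.0
t 3.6 P [521.1 231.7 250.3] phi -2.901 j6 0.05 F [ 0.3 -0.5  1.1] open 71.8
[0, 0, 28, 0.001, 0, 0, 29, 0.001, 0, 0, 28, 0.001, 0, 0, 29, 0.001, 1, -1, 28, 0.001]
end [520.4 230.4 108.3] 3.377
```

```bash
python3 -m jog '[0,-1,28,0.005,0,0,29,0,0,0,28,0,0,0,29,0,0,0,28,0]' 
python3 -m jog '[0,0,0,0,0,0,0,0,0,0,0,0,0,0,0,0,0,0,0,0]' 40
python3 - <<'E'
from h import *
for c in("top","scene"):
    f=env.grab_frame(c);i=f["pixels"]
    cv2.imwrite(f"pics/g_{c}.png",i)
a=cv2.imread("pics/g_top.png")[150:290,190:340];b=cv2.imread("pics/g_scene.png")[120:260,290:440]
cv2.imwrite("pics/g.png",cv2.resize(np.hstack([a,b]),None,fx=2.6,fy=2.6,interpolation=cv2.INTER_CUBIC))
E
```

```text
t: 4.22
tcp_pos: [520.9, 229.3, 107.3]
eef_rot: [-0.115, 0.993, -0.0, 0.0]
ft_force: [1.1, -0.5, 0.2]
opening: 72.1
finger_force: 0.0
t: 4.85
tcp_pos: [521.1, 229.4, 108.7]
eef_rot: [-0.115, 0.993, 0.0, 0.0]
ft_force: [0.3, 0.0, -2.4]
opening: 48.5
finger_force: 62.1
```

View pics/g.png

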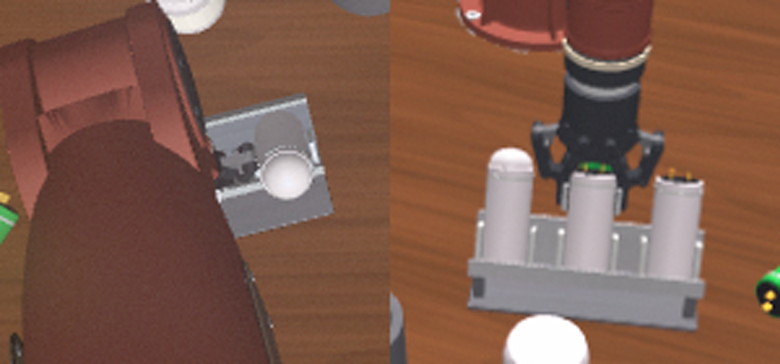

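The gripper holds the middle good can in its bay, at crop (592,200). I'll pull it out along its lean axis and then up.

```bash
python3 -m jog '[8,0,-13,0,8,0,-13,0,8,0,-13,0,8,0,-13,0,8,0,-13,0]' 
python3 -m jog '[0,0,-17,0,0,0,-17,0,0,0,-17,0,0,0,-17,0,0,0,-17,0]'
python3 - <<'E'
from h import *
i=env.grab_frame("scene")["pixels"]
cv2.imwrite("pics/l.png",cv2.resize(i[80:240,290:470],None,fx=3,fy=3,interpolation=cv2.INTER_CUBIC))
E
python3 plan.py 475 -150 270 3.015 15
```

```text
t: 5.58
tcp_pos: [481.5, 220.2, 174.4]
eef_rot: [-0.115, 0.993, 0.0, 0.0]
ft_force: [-0.1, -0.9, -3.2]
opening: 48.8
finger_force: 62.5
t: 6.2
tcp_pos: [481.6, 220.1, 259.4]
eef_rot: [-0.115, 0.993, 0.0, 0.0]
ft_force: [0.4, 0.4, -2.9]
opening: 48.8
finger_force: 62.5
t 6.25 P [482.5 220.4 261.6] phi -2.911 j6 0.06 F [ 1.4  0.1 -0.3] open 49.2
[6, -24, -1, 0.024, 6, -24, -1, 0.024, 5, -24, 0, 0.024, 4, -24, -1, 0.024, 4, -24, 0, 0.024]
[3, -25, -1, 0.024, 3, -25, 0, 0.024, 2, -25, -1, 0.024, 1, -25, 0, 0.024, 1, -25, -1, 0.024]
[0, -24, 0, 0.024, 0, -25, -1, 0.024, -1, -24, 0, 0.024, -1, -25, -1, 0.024, -3, -24, 0, 0.024]
end [ 475.5 -149.8  269.6] 3.012
```

View pics/l.png

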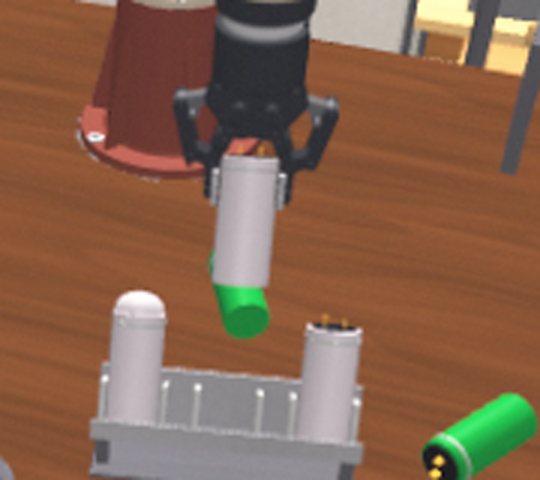

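```bash
cat > tilt.py <<'E'
from h import *
# project silhouette extents for given grip point, phi, tilt
def ext(f,G,ph,th,s=85):
    L=np.array([np.cos(ph),np.sin(ph),0]);z=np.array([0,0,1.]);a=np.sin(th)*L+np.cos(th)*z;e=np.cos(th)*L-np.sin(th)*z;y=np.cross(a,e)
    t=np.linspace(0,2*np.pi,40)[:,None];c=25*(np.cos(t)*e+np.sin(t)*y);B=G-s*a
    b=proj(f,B+c);tp=proj(f,B+110*a+c)
    return "base rows %.0f-%.0f cols %.0f-%.0f | top rows %.0f-%.0f cols %.0f-%.0f"%(b[:,1].min(),b[:,1].max(),b[:,0].min(),b[:,0].max(),tp[:,1].min(),tp[:,1].max(),tp[:,0].min(),tp[:,0].max())
E
python3 - <<'E'
from tilt import *
f=env.grab_frame("scene")
for th in(0,.2,.4,.55,.7):print(th,ext(f,np.array([482.,220.4,260.5]),3.378,th))
E
```

```text
0 base rows 162-173 cols 360-379 | top rows 128-139 cols 363-383
0.2 base rows 167-175 cols 360-379 | top rows 129-136 cols 363-383
0.4 base rows 171-176 cols 360-379 | top rows 130-134 cols 363-383
0.55 base rows 173-175 cols 360-379 | top rows 131-132 cols 363-383
0.7 base rows 173-175 cols 360-379 | top rows 130-133 cols 363-383
```

It is still tilted about 0.5 rad (base edge row 176, top row 131), as expected. I'll use the cell's divider wall to swing it upright inside the cell.

```bash
python3 plan.py 442.6 -225.2 260 3.015 15 442.6 -225.2 107 3.015 10
```

```text
t 6.3 P [482.7 220.4 260.4] phi -2.911 j6 0.06 F [ 0.7  1.2 -2.9] open 48.8
[9, -28, 0, 0.024, 9, -29, 0, 0.024, 8, -29, 0, 0.024, 7, -29, 0, 0.024, 7, -29, 0, 0.024]
[6, -29, 0, 0.024, 5, -29, 0, 0.024, 5, -30, 0, 0.024, 4, -30, 0, 0.024, 3, -30, 0, 0.024]
[2, -30, 0, 0.024, 2, -29, 0, 0.024, 1, -30, 0, 0.024, 0, -29, 0, 0.024, -1, -30, 0, 0.024]
[0, 0, 15, -0.0, 0, 0, 15, -0.0, 0, 0, 15, -0.0, 0, 0, 15, -0.0, 0, 0, 16, -0.0]
[0, 0, 15, -0.0, 0, 0, 16, -0.0, 0, 0, 15, -0.0, 0, 0, 16, -0.0, 0, 0, 15, -0.0]
end [ 443.1 -225.3  107.4] 3.012
```

```bash
python3 -m jog '[9,-28,0,0.024,9,-29,0,0.024,8,-29,0,0.024,7,-29,0,0.024,7,-29,0,0.024]'
python3 -m jog '[6,-29,0,0.024,5,-29,0,0.024,5,-30,0,0.024,4,-30,0,0.024,3,-30,0,0.024]'
python3 -m jog '[2,-30,0,0.024,2,-29,0,0.024,1,-30,0,0.024,0,-29,0,0.024,-1,-30,0,0.024]'
python3 -m jog '[0,0,15,0,0,0,15,0,0,0,15,0,0,0,15,0,0,0,15,0]'
python3 plan.py 442.6 -225.2 107 3.015 5
python3 - <<'E'
from h import *
from tilt import ext
f=env.grab_frame("scene");i=f["pixels"]
cv2.imwrite("pics/b1.png",cv2.resize(i[90:230,170:310],None,fx=4,fy=4,interpolation=cv2.INTER_CUBIC))
print(ext(f,env.get_obs()["tcp_pos"],3.015,.55))
E
```

```text
t: 6.92
tcp_pos: [468.1, 70.4, 257.9]
eef_rot: [-0.055, 0.999, -0.0, -0.0]
ft_force: [0.8, 0.8, -2.4]
opening: 48.7
finger_force: 62.8
t: 7.55
tcp_pos: [454.3, -78.7, 257.9]
eef_rot: [0.005, 1.0, 0.0, -0.0]
ft_force: [0.7, -0.1, -2.6]
opening: 48.9
finger_force: 62.9
t: 8.18
tcp_pos: [441.8, -226.2, 257.8]
eef_rot: [0.065, 0.998, 0.0, -0.0]
ft_force: [0.7, -0.0, -1.7]
opening: 49.1
finger_force: 63.0
t: 8.8
tcp_pos: [442.2, -224.6, 182.1]
eef_rot: [0.064, 0.998, 0.0, -0.0]
ft_force: [-0.2, 0.3, -3.8]
opening: 49.0
finger_force: 63.2
t 8.8 P [ 442.2 -224.6  182.1] phi 3.013 j6 -0.49 F [-0.2  0.3 -3.8] open 49.0
[0, 0, 15, -0.0, 0, 0, 15, -0.0, 0, 0, 15, -0.0, 0, 0, 15, -0.0, 0, -1, 15, -0.0]
end [ 442.1 -225.6  107.1] 3.013
base rows 153-157 cols 224-239 | top rows 119-123 cols 230-246
```

View pics/b1.png

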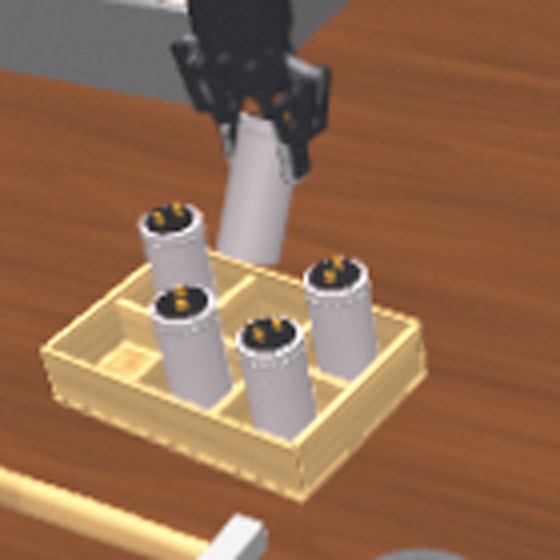

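The can's base at crop (248,262) matches the prediction and is lined up over the near middle cell. I'll lower it and press toward the divider.

```bash
python3 -m jog '[0,0,15,0,0,0,15,0,0,0,15,0,0,0,15,0,0,0,15,0]'
python3 -m jog '[-5,0,0,0,-5,0,0,0,-5,0,0,0,-5,0,0,0,-5,0,0,0]'
python3 plan.py
```

```text
t: 9.48
tcp_pos: [442.4, -224.9, 107.6]
eef_rot: [0.064, 0.998, 0.0, -0.0]
ft_force: [0.9, 0.1, -2.8]
opening: 48.8
finger_force: 63.1
t: 10.1
tcp_pos: [457.4, -227.0, 109.1]
eef_rot: [0.066, 0.998, -0.0, -0.01]
ft_force: [-61.0, 5.4, 60.4]
opening: 48.8
finger_force: 68.1
t 10.1 P [ 457.4 -227.   109.1] phi 3.01 j6 -0.47 F [-61.    5.4  60.4] open 48.8
end [ 457.4 -227.   109.1] 3.01
```

The push has jammed: the contact force lines up with the grip point. Raising the tool while it stays against the wall reverses the friction, so the can should swing upright.

```bash
python3 -m jog '[0,0,-2,0,0,0,-2,0,0,0,-2,0,0,0,-2,0,0,0,-2,0]'
python3 - <<'E'
from h import *
f=env.grab_frame("scene");i=f["pixels"]
cv2.imwrite("pics/b2.png",cv2.resize(i[100:220,190:300],None,fx=5,fy=5,interpolation=cv2.INTER_CUBIC))
from tilt import ext
for th in(.1,.3,.5):print(th,ext(f,env.get_obs()["tcp_pos"],3.01,th))
E
```

```text
t: 10.72
tcp_pos: [468.0, -229.1, 118.8]
eef_rot: [0.065, 0.998, -0.0, 0.001]
ft_force: [0.1, 0.1, -2.3]
opening: 48.8
finger_force: 62.7
0.1 base rows 167-176 cols 229-244 | top rows 139-146 cols 225-241
0.3 base rows 170-177 cols 225-241 | top rows 139-145 cols 226-242
0.5 base rows 172-177 cols 222-237 | top rows 140-144 cols 227-243
```

View pics/b2.png

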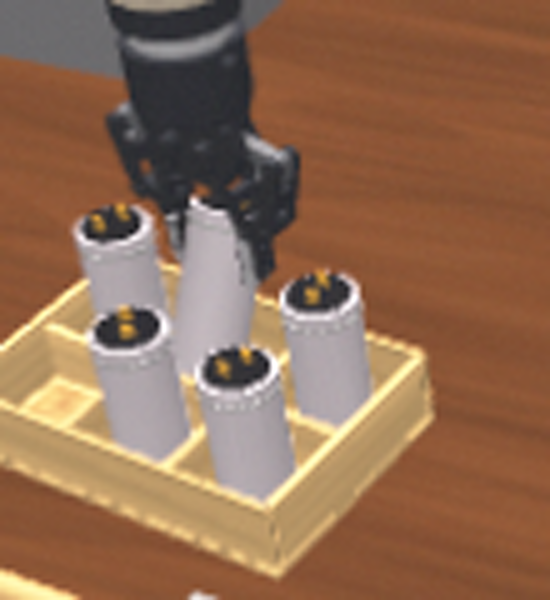

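The force is gone, but the base rim has ridden up to the divider top. The visible base spans px 225–239, which puts the tilt near 0.4. I'll back off, go lower, and push with the rising arc.

```bash
python3 -m jog '[8,0,0,0,9,0,0,0,0,0,7,0,0,0,6,0,0,0,6,0]'
python3 -m jog '[-4,0,0,0,-4,0,-1,0,-4,0,-2,0,-4,0,-2,0,-4,0,-2,0]'
```

```text
t: 11.4
tcp_pos: [450.4, -226.6, 98.7]
eef_rot: [0.065, 0.998, 0.0, -0.0]
ft_force: [-0.7, 0.2, -2.5]
opening: 48.9
finger_force: 62.7
t: 12.02
tcp_pos: [467.7, -228.0, 105.7]
eef_rot: [0.065, 0.998, 0.001, -0.003]
ft_force: [-9.0, 4.8, 0.6]
opening: 48.7
finger_force: 64.0
```

```bash
python3 -m jog '[-5,0,-3,0,-5,0,-2,0,-5,0,-2,0,-4,0,-1,0,-4,0,-1,0]'
python3 -m jog '[-2,0,0,0,0,0,0,0,0,0,0,0,0,0,0,0,0,0,0,0]'
```

```text
t: 12.65
tcp_pos: [491.1, -231.4, 115.0]
eef_rot: [0.065, 0.998, 0.0, -0.002]
ft_force: [-9.8, 2.4, -0.7]
opening: 49.2
finger_force: 66.0
t: 13.28
tcp_pos: [492.9, -231.9, 115.1]
eef_rot: [0.065, 0.998, 0.0, -0.002]
ft_force: [-8.8, 0.6, 2.0]
opening: 48.8
finger_force: 66.7
```

```bash
python3 -m jog '[4,0,0,0,0,0,4,0,0,0,4,0,0,0,4,0,0,0,0,0]'
python3 -m jog '[0,0,2,0,0,0,2,0,0,0,2,0,0,0,2,0,0,0,0,0]'
python3 - <<'E'
from h import *
f=env.grab_frame("scene");i=f["pixels"]
cv2.imwrite("pics/b3.png",cv2.resize(i[100:220,190:300],None,fx=5,fy=5,interpolation=cv2.INTER_CUBIC))
from tilt import ext
for th in(-.1,0,.1,.3):print(th,ext(f,env.get_obs()["tcp_pos"],3.01,th))
E
```

```text
t: 13.9
tcp_pos: [491.1, -231.8, 102.9]
eef_rot: [0.065, 0.998, 0.0, -0.0]
ft_force: [-0.4, -0.1, -4.3]
opening: 49.0
finger_force: 65.8
t: 14.52
tcp_pos: [491.0, -231.8, 95.1]
eef_rot: [0.065, 0.998, 0.0, -0.0]
ft_force: [-1.0, 0.1, -2.4]
opening: 48.8
finger_force: 65.8
-0.1 base rows 173-183 cols 229-244 | top rows 148-158 cols 221-237
0 base rows 175-184 cols 227-242 | top rows 148-157 cols 221-237
0.1 base rows 177-185 cols 226-241 | top rows 148-156 cols 222-238
0.3 base rows 180-186 cols 222-237 | top rows 149-155 cols 223-239
```

View pics/b3.png

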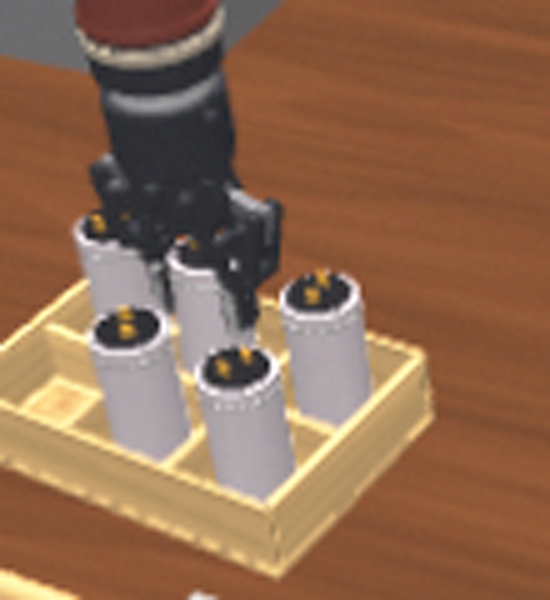

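The can, at crop (200,300), now stands parallel to the stored ones inside the cell. I'll lower it the last few mm until it touches.

```bash
python3 -m jog '[0,0,1,0,0,0,1,0,0,0,1,0,0,0,0,0,0,0,0,0]'
```

```text
t: 15.2
tcp_pos: [491.1, -231.9, 92.5]
eef_rot: [0.065, 0.998, -0.0, 0.0]
ft_force: [-0.3, 0.4, 0.2]
opening: 48.7
finger_force: 66.0
```

```bash
python3 -m jog '[0,0,1,0,0,0,1,0,0,0,1,0,0,0,0,0,0,0,0,0]'
```

```text
t: 15.82
tcp_pos: [493.2, -232.7, 91.5]
eef_rot: [0.065, 0.998, -0.001, 0.002]
ft_force: [1.1, 2.1, 18.6]
opening: 48.7
finger_force: 67.9
```

```bash
python3 -m jog '[0,0,0,0,0,0,0,0,0,0,0,0,0,0,-3,0,0,0,-10,0]' 62
python3 -m jog '[0,0,-30,0,0,0,-30,0,0,0,-30,0,0,0,-30,0,0,0,-30,0]' 72
python3 - <<'E'
from h import *
f=env.grab_frame("scene");i=f["pixels"]
cv2.imwrite("pics/b4.png",cv2.resize(i[130:220,180:290],None,fx=6,fy=6,interpolation=cv2.INTER_CUBIC))
from tilt import ext
for X in((-42,0),(-28,0)):
  a=-.1265;G=np.array([517.06+X[0]*np.cos(a),-234.7+X[0]*np.sin(a),94.])
  print(X,ext(f,G,3.01,0))
for q in ("stored_1",):print([([round(x*s) for x,s in zip(d["box"],(640,400,640,400))],round(d["p"],2)) for d in env.search_frame("scene",q)])
E
python3 plan.py 500 318 250 3.375 15 500 318 108 3.375 5
```

```text
t: 16.45
tcp_pos: [490.6, -231.7, 102.3]
eef_rot: [0.065, 0.998, 0.0, -0.001]
ft_force: [-0.1, 0.0, 0.0]
opening: 62.0
finger_force: 0.0
t: 17.08
tcp_pos: [490.9, -231.8, 254.1]
eef_rot: [0.065, 0.998, -0.0, 0.0]
ft_force: [0.6, 0.2, 0.2]
opening: 71.8
finger_force: 0.0
(-42, 0) base rows 173-182 cols 230-245 | top rows 146-155 cols 225-240
(-28, 0) base rows 175-184 cols 228-243 | top rows 148-157 cols 222-238
[([244, 154, 262, 185], 0.79), ([233, 169, 253, 202], 0.74), ([209, 163, 227, 191], 0.63), ([210, 141, 224, 164], 0.58)]
t 17.18 P [ 492.4 -232.8  256.2] phi 3.012 j6 -0.45 F [-0.3 -0.6 -0.6] open 71.7
[4, 36, 0, -0.024, 3, 37, 0, -0.024, 3, 37, 0, -0.024, 2, 37, 1, -0.024, 1, 37, 0, -0.024]
[0, 37, 1, -0.024, -1, 37, 0, -0.024, -2, 36, 1, -0.024, -3, 36, 0, -0.024, -4, 36, 1, -0.024]
[-5, 36, 0, -0.024, -5, 37, 1, -0.024, -6, 36, 0, -0.024, -7, 36, 1, -0.024, -8, 36, 0, -0.024]
[0, 0, 28, -0.001, 0, 0, 29, -0.001, 0, 0, 28, -0.001, 0, 0, 29, -0.001, 0, 0, 28, -0.001]
end [499.6 317.8 108.2] 3.377
```

```bash
python3 -m jog '[4,36,0,-0.024,3,37,0,-0.024,3,37,0,-0.024,2,37,1,-0.024,1,37,0,-0.024]'
python3 -m jog '[0,37,1,-0.024,-1,37,0,-0.024,-2,36,1,-0.024,-3,36,0,-0.024,-4,36,1,-0.024]'
python3 -m jog '[-5,36,0,-0.024,-5,37,1,-0.024,-6,36,0,-0.024,-7,36,1,-0.024,-8,36,0,-0.024]'
python3 plan.py 500 318 108 3.375 5
```

```text
t: 17.8
tcp_pos: [492.6, -46.1, 251.1]
eef_rot: [0.005, 1.0, 0.0, -0.0]
ft_force: [0.8, -0.1, -0.6]
opening: 72.0
finger_force: 0.0
t: 18.42
tcp_pos: [495.8, 136.2, 248.2]
eef_rot: [-0.055, 0.998, -0.0, -0.0]
ft_force: [-0.2, 0.7, 0.8]
opening: 72.0
finger_force: 0.0
t: 19.05
tcp_pos: [497.9, 319.8, 246.0]
eef_rot: [-0.115, 0.993, -0.0, -0.0]
ft_force: [-0.1, -0.2, 0.4]
opening: 71.9
finger_force: 0.0
t 19.05 P [497.9 319.8 246. ] phi -2.911 j6 0.22 F [-0.1 -0.2  0.4] open 71.9
[0, 0, 28, -0.0, 0, -1, 28, -0.0, -1, 0, 27, -0.0, 0, -1, 28, -0.0, -1, 0, 27, -0.0]
end [500.3 318.3 108. ] 3.373
```

```bash
python3 -m jog '[0,0,28,0,0,-1,28,0,-1,0,27,0,0,-1,28,0,-1,0,27,0]'
python3 -m jog '[0,0,0,0,0,0,0,0,0,0,0,0,0,0,0,0,0,0,0,0]' 40
python3 -m jog '[8,0,-13,0,8,0,-13,0,8,0,-13,0,8,0,-13,0,8,0,-13,0]' 
python3 -m jog '[0,0,-17,0,0,0,-17,0,0,0,-17,0,0,0,-17,0,0,0,-17,0]'
python3 plan.py 544.3 -353.8 260 4.586 20 544.3 -353.8 100 4.586 10
```

```text
t: 19.68
tcp_pos: [500.2, 317.0, 107.2]
eef_rot: [-0.115, 0.993, -0.0, -0.0]
ft_force: [-0.1, -0.3, 0.2]
opening: 72.4
finger_force: 0.0
t: 20.3
tcp_pos: [500.8, 317.3, 108.6]
eef_rot: [-0.115, 0.993, 0.0, 0.0]
ft_force: [0.9, -0.3, -2.3]
opening: 48.9
finger_force: 62.2
t: 20.92
tcp_pos: [461.2, 308.0, 174.4]
eef_rot: [-0.115, 0.993, 0.0, 0.0]
ft_force: [0.7, -0.4, -2.8]
opening: 48.9
finger_force: 62.5
t: 21.55
tcp_pos: [461.3, 308.0, 259.4]
eef_rot: [-0.115, 0.993, 0.0, 0.0]
ft_force: [-0.6, -0.5, -4.3]
opening: 49.0
finger_force: 62.5
t 21.55 P [461.3 308.  259.4] phi -2.911 j6 0.23 F [-0.6 -0.5 -4.3] open 49.0
[4, -33, 0, -0.061, 5, -33, 0, -0.061, 8, -32, 0, -0.061, 9, -32, 0, -0.061, 11, -31, 0, -0.061]
[13, -31, 0, -0.061, 15, -30, 0, -0.061, 17, -29, 0, -0.061, 19, -28, 0, -0.061, 20, -26, 0, -0.061]
[22, -25, 0, -0.061, 23, -24, 0, -0.061, 25, -22, 0, -0.061, 26, -21, 0, -0.061, 27, -19, 0, -0.061]
[29, -17, 0, -0.061, 30, -16, 0, -0.061, 30, -14, 0, -0.061, 31, -12, 0, -0.061, 32, -10, -1, -0.061]
[0, 0, 16, 0.001, 0, 0, 16, 0.001, 0, 0, 16, 0.001, 0, 0, 16, 0.001, 0, 0, 16, 0.001]
[0, 0, 16, 0.001, 0, 0, 16, 0.001, 0, 0, 16, 0.001, 0, 0, 16, 0.001, 0, 0, 16, 0.001]
end [ 544.8 -353.6  100.4] 4.582
```

```bash
python3 -m jog '[4,-33,0,-0.061,5,-33,0,-0.061,8,-32,0,-0.061,9,-32,0,-0.061,11,-31,0,-0.061]'
python3 -m jog '[13,-31,0,-0.061,15,-30,0,-0.061,17,-29,0,-0.061,19,-28,0,-0.061,20,-26,0,-0.061]'
python3 -m jog '[22,-25,0,-0.061,23,-24,0,-0.061,25,-22,0,-0.061,26,-21,0,-0.061,27,-19,0,-0.061]'
python3 -m jog '[29,-17,0,-0.061,30,-16,0,-0.061,30,-14,0,-0.061,31,-12,0,-0.061,32,-10,0,-0.061]'
python3 plan.py 544.3 -353.8 180 4.586 5
python3 - <<'E'
from h import *
from tilt import ext
f=env.grab_frame("scene");G=env.get_obs()["tcp_pos"]
for th in(.45,.55,.65):print(th,ext(f,G,4.586,th))
print([([round(x*s,1) for x,s in zip(d["box"],(640,400,640,400))],round(d["p"],2)) for d in env.search_frame("scene","cap_a")])
cv2.imwrite("pics/a0.png",f["pixels"])
E
```

```text
t: 22.18
tcp_pos: [482.2, 142.6, 258.9]
eef_rot: [-0.265, 0.964, -0.0, 0.0]
ft_force: [-0.2, 0.9, -3.1]
opening: 48.5
finger_force: 62.8
t: 22.8
tcp_pos: [503.7, -23.4, 258.9]
eef_rot: [-0.409, 0.913, -0.0, 0.0]
ft_force: [1.0, -0.5, -2.5]
opening: 48.6
finger_force: 62.7
t: 23.42
tcp_pos: [524.6, -188.2, 258.9]
eef_rot: [-0.543, 0.84, -0.0, 0.0]
ft_force: [0.8, -0.0, -4.1]
opening: 48.6
finger_force: 62.7
t: 24.05
tcp_pos: [545.0, -354.3, 258.9]
eef_rot: [-0.664, 0.748, -0.0, 0.0]
ft_force: [0.6, 0.6, -2.7]
opening: 48.8
finger_force: 62.7
t 24.05 P [ 545.  -354.3  258.9] phi -1.689 j6 -2.14 F [ 0.6  0.6 -2.7] open 48.8
[0, 0, 16, 0.002, 0, 0, 16, 0.002, 0, 0, 16, 0.002, 0, 0, 15, 0.002, 0, 1, 16, 0.002]
end [ 544.1 -354.2  179.9] 4.584
0.45 base rows 136-145 cols 183-198 | top rows 104-112 cols 163-178
0.55 base rows 136-145 cols 185-199 | top rows 104-113 cols 163-178
0.65 base rows 135-144 cols 187-200 | top rows 104-114 cols 163-177
[([223.4, 147.5, 235.9, 173.3], 0.68), ([428.9, 215.2, 467.6, 242.0], 0.67), ([362.3, 158.6, 378.7, 194.0], 0.59)]
```

```bash
python3 -m jog '[0,0,16,0,0,0,16,0,0,0,16,0,0,0,16,0,0,0,16,0]'
python3 -m jog '[0,0,16,0,0,0,16,0,0,0,16,0,0,0,16,0,0,0,14,0]'
python3 -m jog '[-4,0,-1,0,-4,0,-3,0,-4,0,-4,0,0,0,0,0,0,0,0,0]'
```

```text
t: 24.78
tcp_pos: [545.2, -353.3, 177.2]
eef_rot: [-0.663, 0.748, 0.0, -0.0]
ft_force: [0.2, 0.2, -2.9]
opening: 48.8
finger_force: 63.1
t: 25.4
tcp_pos: [545.1, -353.4, 99.2]
eef_rot: [-0.663, 0.748, 0.0, -0.0]
ft_force: [-0.2, -0.2, -3.3]
opening: 49.1
finger_force: 63.1
t: 26.02
tcp_pos: [547.2, -342.8, 109.7]
eef_rot: [-0.663, 0.749, -0.002, -0.0]
ft_force: [-2.1, -4.7, -0.2]
opening: 48.6
finger_force: 63.6
```

```bash
python3 -m jog '[-4,0,-3,0,-4,0,-3,0,-4,0,-2,0,-4,0,-2,0,-4,0,-2,0]'
python3 -m jog '[-5,0,-1,0,-5,0,-1,0,-5,0,0,0,-3,0,0,0,0,0,0,0]'
```

```text
t: 26.65
tcp_pos: [549.8, -323.5, 121.7]
eef_rot: [-0.663, 0.749, -0.002, -0.001]
ft_force: [0.4, -8.3, -4.5]
opening: 48.8
finger_force: 65.6
t: 27.28
tcp_pos: [552.9, -306.2, 124.7]
eef_rot: [-0.663, 0.749, -0.003, -0.0]
ft_force: [-0.0, -7.5, 2.1]
opening: 48.5
finger_force: 67.0
```

```bash
python3 -m jog '[4,0,0,0,0,0,8,0,0,0,8,0,0,0,8,0,0,0,4,0]'
python3 -m jog '[0,0,2,0,0,0,1,0,0,0,1,0,0,0,0,0,0,0,0,0]'
python3 - <<'E'
from h import *
a=env.grab_frame("scene")["pixels"][110:230,170:290]
cv2.imwrite("pics/a1.png",cv2.resize(a,None,fx=4.8,fy=4.8,interpolation=cv2.INTER_CUBIC))
E
```

```text
t: 27.9
tcp_pos: [550.4, -307.4, 93.3]
eef_rot: [-0.663, 0.748, 0.001, -0.0]
ft_force: [-0.2, -0.4, -3.1]
opening: 48.8
finger_force: 66.7
t: 28.52
tcp_pos: [550.5, -307.6, 92.2]
eef_rot: [-0.663, 0.748, -0.0, -0.0]
ft_force: [-5.7, 5.4, 16.8]
opening: 48.8
finger_force: 68.6
```

View pics/a1.png

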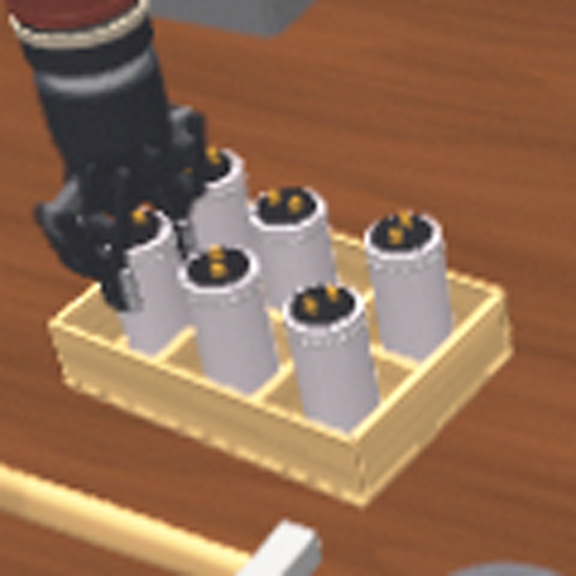

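The first capacitor stands upright in its cell (crop (290,240)). The second (150,290) is on its pad with about 17 N of contact and looks near vertical. I'll release it and retreat.

```bash
python3 -m jog '[0,0,0,0,0,0,0,0,0,0,0,0,0,0,-3,0,0,0,-10,0]' 62
python3 -m jog '[0,0,-35,0,0,0,-35,0,0,0,-35,0,0,0,-30,0,0,0,-30,0]' 72
python3 -m jog '[0,0,0,0,0,0,0,0,0,0,0,0,0,0,0,0,0,0,0,0]'
python3 - <<'E'
from h import *
from tilt import ext
f=env.grab_frame("scene");cv2.imwrite("pics/end.png",f["pixels"]);a=-.1265
c,s=np.cos(a),np.sin(a)
for n,X,z in(("A mid",(42,-84),9),("A wall",(42,-70),9),("B mid",(-42,0),9),("B wall",(-28,0),9),("farL",(42,84),6),("farM",(42,0),6),("nearL",(-42,84),6),("nearR",(-42,-84),6)):
  G=np.array([517.06+c*X[0]-s*X[1],-234.7+s*X[0]+c*X[1],z+85.]);print(n,ext(f,G,3,0))
for q in("stored_1","cap_a","blown"):print(q,[([round(x*s) for x,s in zip(d["box"],(640,400,640,400))],round(d["p"],2)) for d in env.search_frame("scene",q)])
# dark lids: centroids
i=f["pixels"][120:200,190:275];m=(i.max(2)<75).astype(np.uint8)
n,_,st,ce=cv2.connectedComponentsWithStats(m)
for k in range(1,n):
  if st[k,4]>15:print("dark",(ce[k]+[190,120]).round(1),st[k,:].tolist())
E
```

```text
t: 29.2
tcp_pos: [550.4, -307.7, 103.3]
eef_rot: [-0.663, 0.748, 0.001, -0.0]
ft_force: [0.1, -0.1, 1.1]
opening: 61.9
finger_force: 0.0
t: 29.82
tcp_pos: [550.7, -307.9, 270.2]
eef_rot: [-0.663, 0.748, -0.0, 0.0]
ft_force: [-0.5, -0.3, -0.9]
opening: 71.4
finger_force: 0.0
t: 30.45
tcp_pos: [550.6, -307.8, 267.9]
eef_rot: [-0.663, 0.748, 0.0, -0.0]
ft_force: [0.0, -0.6, -0.1]
opening: 71.7
finger_force: 0.0
A mid base rows 179-189 cols 195-210 | top rows 152-162 cols 187-203
A wall base rows 180-190 cols 198-213 | top rows 154-163 cols 190-206
B mid base rows 173-182 cols 230-245 | top rows 146-155 cols 225-240
B wall base rows 175-184 cols 228-243 | top rows 148-157 cols 222-238
farL base rows 195-206 cols 235-251 | top rows 168-178 cols 229-246
farM base rows 187-197 cols 214-230 | top rows 160-170 cols 208-224
nearL base rows 181-190 cols 250-266 | top rows 154-163 cols 246-262
nearR base rows 166-175 cols 211-226 | top rows 140-149 cols 205-220
stored_1 [([245, 154, 264, 184], 0.87), ([206, 142, 224, 160], 0.77), ([210, 166, 226, 191], 0.7), ([233, 168, 249, 205], 0.61)]
cap_a [([192, 154, 210, 184], 0.87), ([431, 212, 470, 242], 0.62), ([224, 148, 236, 173], 0.56)]
blown [([327, 176, 347, 218], 0.77)]
dark [212.4 144.8] [17, 22, 11, 6, 40]
dark [229.3 152.9] [34, 30, 12, 6, 39]
dark [197.7 158.3] [2, 35, 12, 7, 53]
dark [253.4 158.3] [58, 35, 12, 7, 46]
dark [215.2 165.2] [19, 42, 13, 7, 48]
dark [237.  173.3] [41, 50, 13, 7, 53]
```

Lid positions match the predictions for upright cans within 1 px, and the stored and domed ones have not moved. Handing in.

```bash
python3 -c "
from bench import env
print(env.finish_job())"
```

```text
the job is handed in; nothing more can be done
None
```

I moved both good capacitors to the two free crate cells and handed the job in at about 30 s. In the last camera check, both stood upright on their pads, terminals up, and the domed one and the stored ones hadn't moved; the hand-in returned no verdict.

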